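Crack a walnut in the one-handed nutcracker

TASK

Crack the walnut: set it between the jaws of the nutcracker on the sloping stand, with its long axis along the handles, let go, then squeeze the two black handle grips together until the shell gives, and stop there before the kernel is crushed. Let the handles spring open again and put the cracked walnut in the white bowl, leaving the bowl upright and the salt shaker and the brown mug undisturbed.

Things in the scene. Friction and masses are not known exactly. Their poses are not given: they have to be found in the camera images.
- walnut_mid (a point): Centre of the loose walnut: tan, wrinkled, 43 mm long (its x axis), 34 mm wide across the seam (y, the way the jaws squeeze it), 31 mm high (z; the centre is 15.5 mm above what it lies on). It lies flat on the worktop at first, x level. Take it by its two ends, along x. About 42 N across the seam breaks the shell; 10 to 25 N holds it safely.
- jaw_seat (a point): Fixed point midway between the jaws, 15.5 mm off the sloping board: where the walnut's centre goes, its x along y here (either way round); it may slide 3 mm down the slope. x points up the slope (32 degrees from level), across the jaws, whose faces are at x = -20 and +20 mm; y along the board to the hinged end; z square off the board, so 32 degrees from vertical.
- deck: Sloping beech board of the nutcracker stand, 140 mm up the slope by 220 mm; origin in the middle of its upper face, axes as jaw_seat, which lies at (0, 25, 15.5) mm. Steel levers stand 11 to 23 mm off it, 40 to 49 mm apart inside, and carry jaws 26 mm long. They are hinged at y = +85 mm; a link bar there (y 78 to 92 mm) is the only thing between them.
- handle_mid (a point): Fixed point midway between the black handle grips, 17.5 mm off the board, 105 mm from jaw_seat toward -y; axes as jaw_seat. The grips are 10 mm thick, 58 mm long in y, 16 mm tall (9.5 to 25.5 mm off the board). Open, their outsides are at x = -35 and +35 mm. The board lies under both, so fingers must come square to the board, one outside each grip, and close along x.
- handle_upper (a joint): Closing angle of the upper lever, rad: 0 sprung open, 0.13 shut. The lower lever is geared to it and makes the same angle. Each grip comes in 1.65 mm per 0.01 rad. The walnut is touched at about 0.05. Resistance on each grip: spring 1 N; with the walnut it climbs to about 16 N, drops as the shell breaks, comes in by some 6 mm, then climbs again on the kernel.
- walnut_half (a joint): How far one half shell is driven in toward the other, m: 0 whole; it snaps to about 0.004 when the shell breaks and stays there, and a flake of shell lifts and shows the pale kernel.
- bowl_in (a point): Middle of the inner floor of the loose white china bowl, 5 mm above the worktop; rim 156 mm across and 52 mm above the worktop, floor about 70 mm across, wall 4 mm.
- salt_shaker: Glass salt shaker, 44 mm across, 90 mm tall, loose behind the stand; origin under its middle.
- mug_brown: Beige-brown mug with a handle, 95 mm tall, loose behind the stand; origin under its middle.
- walnut_kernel (a joint): How far the kernel is squashed beyond that, m: 0 whole, more than 0.0006 crushed. It starts to yield at some 65 N on the walnut, or 25 N on each handle grip, and is crushed at about 29 N on each grip.
Not all that is in view belongs to the job. Of the things like the part that bears walnut_mid, leave any that is orange, turquoise or yellow; of the rest the smaller one is meant.

How it is judged (in metres and radians):
On the way, in this order (a step that is already met when the one before it is completed fails the run):
1. the walnut lies in the open jaws, lengthwise, let go (x of walnut_mid in the frame of jaw_seat between -0.01 and 0.01 m and y of walnut_mid in the frame of jaw_seat between -0.014 and 0.014 m and z of walnut_mid in the frame of jaw_seat below 0.008 m and angle between the x axis of walnut_mid and the y axis of jaw_seat, either way round below 0.4 rad and contact force between the fingers and walnut below 0.1 N), for 0.2 s.
2. the shell is broken by the jaws, untouched by the fingers (value of joint walnut_half above 0.003 m and distance between walnut_mid and jaw_seat below 0.025 m and contact force between the fingers and walnut below 0.1 N), for 0.1 s.
At the end, for the whole second after the job is handed in: The walnut, cracked (half shell in by over 3 mm) and its kernel never squashed by over 0.6 mm, rests in the bowl within 50 mm of its middle and under 50 mm above its floor; the bowl is upright (0.1 rad) and the nutcracker's handles are open (under 0.02 rad) (value of joint walnut_half above 0.003 m and horizontal distance between walnut_mid and bowl_in below 0.05 m and z of walnut_mid in the frame of bowl_in between 0 and 0.05 m and linear speed of walnut below 0.03 m/s and angle between bowl_in's own z axis and vertical below 0.1 rad and value of joint handle_upper below 0.02 rad); the robot touches nothing.
It fails at once if the kernel is crushed (value of joint walnut_kernel above 0.0006 m).
It fails at once if the salt shaker or the mug is pushed more than 20 mm or tipped (distance of any of salt_shaker, mug_brown from where it was at the start of the episode above 0.02 m or angle between any of salt_shaker, mug_brown's own z axis and vertical above 0.35 rad).
It also fails if it takes over 69 s, if anything falls off the work surface, if the arm or the gripper's body presses on something with over 40 N, if the wrist force passes 120 N, or if a joint passes its speed limit or range.

ROBOT

A 6-joint arm with a two-finger parallel gripper is mounted at the origin on a cart in front of the work surface, level with it; the furniture and walls round the work are solid. World frame = base frame: x ahead of the robot, y to its left, z up, the work surface at z = 0. Lengths are in mm, angles in rad, forces in N, time in s.
With the tool pointing down it reaches from about 400 to 925 mm from the base axis. Payload 12.5 kg.
Tool frame: the origin (TCP) lies on the centre line of the jaws, within the pads' length; the fingertips stand 17 mm ahead of it and the grasp point (between the pads) lies 2 mm behind it; z points along the fingers, y is the line along which they close (so a half turn about z gives the same grasp; the last joint's range is limited). The gripper opens to 95 mm and grips with 3 to 60 N. Pads are 20 mm wide; open, the fingers measure 119 mm over their backs; the gripper's body (75 mm by 180 mm) begins 59 mm behind the grasp point.
Start: joints at [-1.355, 0.491, 1.559, -0, 1.092, -0.106], TCP at [197.694, -592.926, 231.661] pointing down, gripper open.
Joint ranges: [-3.1, 3.1], [-0.84, 2.19], [0.05, 2.79], [-1.13, 4.28], [0.06, 2.93], [-2.69, 2.69]. Speed limits (rad/s): [2.22, 2.22, 2.79, 3.14, 3.14, 3.14].

INTERFACE

Orientations are given as [roll, pitch, yaw] about the fixed x, y, z axes, in that order (R = Rz(yaw) Ry(pitch) Rx(roll)).
In Python, from cell import env gives the robot as it stands.
- The arm moves only by the tool drive_tool, never from a script. Its argument "deltas" is text: rows parted by semicolons, each of 4 numbers parted by spaces: the shift along the world's x, y, z normalised to -1 to 1, where 1 is 100 mm, then the turn about the world's z normalised to -1 to 1, where 1 is 180 degrees. A call has 1 to 10 rows; each row shifts and turns the commanded pose from where the row before left it; what a row does not reach is not made up. A row lasts 1/12 s, in which the tool goes at most 41.7 mm and 7.16 degrees, less where a joint would pass 70% of its speed; a pose out of reach is approached as far as the arm can. A call with a number of a shift or a turn outside -1 to 1 is refused whole. A call with a gripper value outside its range is refused whole. "gripper" is the closure, from 0 (fully open) to 1 (shut), set as the call begins (left out, the last holds). The fingers move at their own pace and stop on an object; the grip force is fixed at half the most. Time passes only in rows, so rows that do not move let the fingers close. It gives the time, the measured TCP pose, the force, the opening and the grip force at its end, in the units of the state.
- env.state(): the state, without advancing time (a new reading comes with each control period).
- env.read_camera(name): name is "scene" or "top" or "wrist"; returns (picture, depth): 384x512x3 uint8, red, green, blue; 384x512 float32, mm along the optical axis (not along the pixel's ray), 0 where there is no reading.
- env.camera_params(name): a dict with "mtx" (3x3 intrinsics, pixels), "k1" (the pictures are not rectified: a ray, as slopes to the right and down, at radius r is drawn at 1 + k1 r^2 times it, then the intrinsics apply), "camera_from_world" (4x4, takes a point from world to camera coordinates); the wrist camera has in their place "mount" (4x4, takes a point from camera to tool coordinates, whose origin is the TCP and whose axes are the flange's). Camera axes: x right, y down, z forward; pixel columns grow to the right and rows downward; lengths in mm; the calibration is good to about 2 mm. A picture is of the moment at which its call begins: read the wrist's pose just before it. camera_params takes no time and is no camera call.
- env.job_done(): hands the job in; it is judged then, once.
The state is a dict: "t": time; "joints": joint angles; "qvel": joint speeds; "tau": joint torques, N m; "eef_pos": TCP position; "tcp_rot": TCP orientation; "ft_force": force on the tool from outside, world axes, zero at the start; "moment": the same for the moment, N m; "opening": opening from 0.0 (shut) to 1.0 (fully open); "grip_force": force on a finger pad.
Only numpy, scipy, OpenCV 4.12 (cv2) and the standard library are available. Lean on these libraries where they do the work, as an engineer would, in place of code of your own. Each camera call takes 0.05 s, during which the arm holds its last target. There are 200 camera calls.

## Working session

There is one attempt and no reset: what is moved stays moved. The work goes in short steps, Python scripts to look and compute and a tool call to move; the robot and the scene stay as the last step left them, time stands still between calls to the robot, and variables do not carry over. Pictures are saved under pics/ and viewed, at most 10 in all, crops included, and the job is handed in when it is done.

Besides the shell and the picture viewer there is one more tool, called after "Call:" in YAML: its name, and indented under it one key for each argument. drive_tool: Moves the arm, as the interface text tells. Its arguments: {"type":"object","properties":{"deltas":{"type":"string"},"gripper":{"type":"number"}},"required":["deltas"]}

```bash
ls; mkdir -p pics; python3 - <<'E'
from cell import env
import cv2,numpy as np
ims=[]
for n in("scene","top"):
    p,d=env.read_camera(n);np.savez(f"{n}.npz",p=p,d=d);cv2.imwrite(f"pics/{n}0.png",p[:,:,::-1])
    c=env.camera_params(n);print(n,np.round(c["mtx"],1).tolist(),c["k1"],np.round(c["camera_from_world"],3).tolist())
print(env.camera_params("wrist"));print(env.state())
E
```

```text
pics
scene [[481.4, 0.0, 256.6], [0.0, 481.4, 196.9], [0.0, 0.0, 1.0]] -0.13183752318302705 [[0.899, -0.437, 0.017, -588.733], [-0.217, -0.479, -0.851, 193.185], [0.38, 0.761, -0.526, 1441.62], [0.0, 0.0, 0.0, 1.0]]
top [[394.5, 0.0, 255.7], [0.0, 394.5, 187.2], [0.0, 0.0, 1.0]] -0.0822151156064905 [[-0.022, -1.0, -0.02, -2.087], [-0.986, 0.025, -0.167, 632.241], [0.167, 0.016, -0.986, 1116.029], [0.0, 0.0, 0.0, 1.0]]
{'mtx': array([[297.29547165,   0.        , 258.61065104],
       [  0.        , 297.29547165, 185.80285194],
       [  0.        ,   0.        ,   1.        ]]), 'k1': 0.018549476829855853, 'mount': array([[-9.22555781e-04, -9.62470868e-01, -2.71383450e-01,
         7.57629770e+01],
       [ 9.99999211e-01, -1.11927405e-03,  5.70092282e-04,
         2.50435843e-02],
       [-8.52449666e-04, -2.71382710e-01,  9.62471141e-01,
        -1.51544218e+02],
       [ 0.00000000e+00,  0.00000000e+00,  0.00000000e+00,
         1.00000000e+00]])}
{'t': 0.1, 'joints': array([-1.35461771e+00,  4.91454416e-01,  1.55940896e+00,  1.65736911e-05,
        1.09173103e+00, -1.05606062e-01]), 'qvel': array([-3.59275864e-05, -2.08043856e-03, -1.82964972e-03, -1.03395803e-03,
        1.61567020e-03,  5.13538399e-04]), 'tau': array([ 1.50762215e-03, -6.13622475e+01, -2.58605200e+01,  6.93516014e-02,
        4.70707007e-02, -4.62690332e-05]), 'eef_pos': array([ 197.6373657 , -592.70020118,  231.14101658]), 'tcp_rot': array([-3.14059803e+00, -1.20213048e-04,  3.21776976e-01]), 'ft_force': array([ 0.5327661 , -0.24130544, -0.42767002]), 'moment': array([0.02058885, 0.00552649, 0.01562367]), 'grip_force': 0.0, 'opening': 0.9995660064204319}
```

View pics/scene0.png

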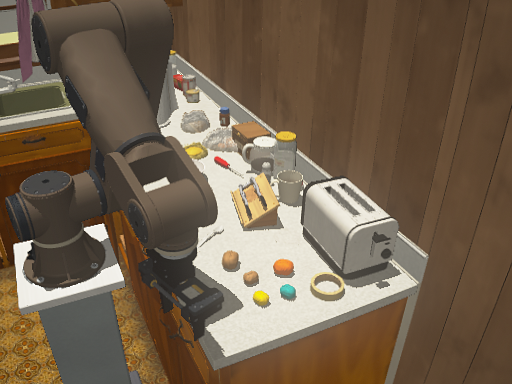

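View pics/top0.png

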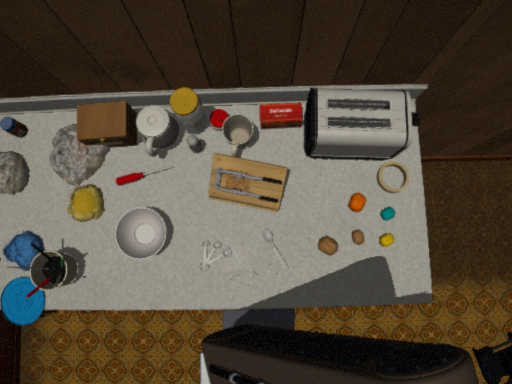

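```bash
cat > h.py <<'E'
import numpy as np,cv2
from scipy.spatial.transform import Rotation as R
def pts(env,n,uv,depth=None,zpl=None,pose=None):
    """pixels (N,2) -> world, via depth (N) or plane height zpl"""
    c=env.camera_params(n);K=c["mtx"];k1=c["k1"]
    uv=np.asarray(uv,float).reshape(-1,2)
    q=np.c_[(uv[:,0]-K[0,2])/K[0,0],(uv[:,1]-K[1,2])/K[1,1]];s=q.copy()
    for _ in range(8): s=q/(1+k1*(s**2).sum(1,keepdims=True))
    d=np.c_[s,np.ones(len(s))]
    if n=="wrist":
        T=np.eye(4);T[:3,:3]=R.from_euler("xyz",pose[1]).as_matrix();T[:3,3]=pose[0];W=T@c["mount"]
    else: W=np.linalg.inv(c["camera_from_world"])
    o=W[:3,3];d=d@W[:3,:3].T
    t=(zpl-o[2])/d[:,2] if depth is None else np.asarray(depth).reshape(-1)
    return o+d*np.reshape(t,(-1,1))
def cloud(env,n,d,pose=None):
    v,u=np.mgrid[:384,:512]
    P=pts(env,n,np.c_[u.ravel(),v.ravel()],d.ravel(),None,pose).reshape(384,512,3);P[d==0]=np.nan
    return P
E
python3 - <<'E'
from cell import env
from h import *
f=np.load("top.npz");P=cloud(env,"top",f["d"]);hsv=cv2.cvtColor(f["p"],cv2.COLOR_RGB2HSV)
def show(name,b):
    u0,v0,u1,v1=b;Q=P[v0:v1,u0:u1];m=Q[...,2]>6
    print(name,np.nanmedian(P[v0:v1,u0:u1,2]),Q[m].min(0).round(),Q[m].max(0).round(),m.sum())
show("bigW",(315,232,342,260));show("smallW",(348,226,368,248));show("bowl",(110,200,172,262));show("stand",(205,148,292,215));show("mug",(220,112,256,146));show("salt",(185,132,202,152))
np.set_printoptions(suppress=True)
print(P[237,348:370].round())
# plane fit of board
Q=P[155:210,210:286].reshape(-1,3);C=f["p"][155:210,210:286].reshape(-1,3)
rng=np.random.default_rng(0);best=0
for _ in range(500):
    a=Q[rng.choice(len(Q),3)];n=np.cross(a[1]-a[0],a[2]-a[0]);n/=np.linalg.norm(n)+1e-9
    if abs(n[2])<.95:
        m=abs((Q-a[0])@n)<2.5
        if m.sum()>best:best=m.sum();M=m
c=Q[M].mean(0);n=np.linalg.svd(Q[M]-c)[2][2];n*=np.sign(n[2]);print("plane",c.round(1),n.round(3),best,np.degrees(np.arccos(n[2])))
cv2.imwrite("pics/crop0.png",cv2.resize(f["p"][145:265,200:400,::-1],None,fx=4,fy=4,interpolation=cv2.INTER_CUBIC))
E
```

```text
bigW 0.733546091992821 [ 431. -268.    6.] [ 487. -196.   47.] 289
smallW 0.47514804163620283 [ 458. -347.    6.] [ 503. -301.   37.] 148
bowl 3.8439448148510564 [428. 250.   6.] [605. 429.  56.] 1764
stand 29.88560247097871 [ 562. -107.    6.] [766. 130.  97.] 3446
mug 18.93166247780914 [754. -11.   6.] [882.  93.  98.] 823
salt 37.01462560347056 [752. 149.   7.] [823. 198.  91.] 225
[[ 481. -294.   -6.]
 [ 480. -296.   -0.]
 [ 480. -299.    1.]
 [ 480. -302.    1.]
 [ 480. -302.   14.]
 [ 479. -303.   24.]
 [ 479. -305.   27.]
 [ 479. -308.   28.]
 [ 479. -311.   29.]
 [ 478. -313.   32.]
 [ 478. -316.   32.]
 [ 478. -319.   33.]
 [ 478. -322.   31.]
 [ 478. -326.   28.]
 [ 478. -328.   31.]
 [ 478. -334.   20.]
 [ 479. -343.   -3.]
 [ 479. -346.   -3.]
 [ 479. -348.    1.]
 [ 479. -352.   -1.]
 [ 479. -355.   -2.]
 [ 479. -358.   -1.]]
plane [648.4   8.5  56.6] [-0.525  0.122  0.842] 1902 32.61198785875447
```

View pics/crop0.png

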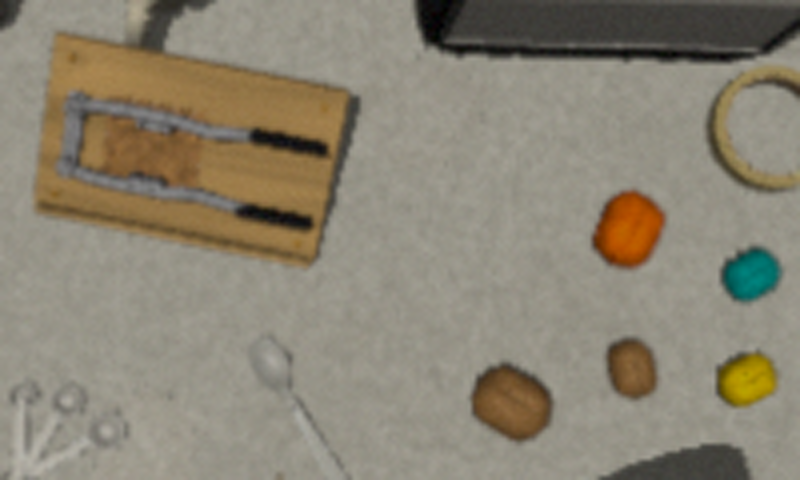

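Call:
drive_tool:
  deltas: "0.28 0.27 -0.1 -0.039;0.28 0.27 -0.1 -0.039;0.28 0.27 -0.1 -0.039;0.28 0.27 -0.1 -0.039;0.28 0.27 -0.1 -0.039;0.28 0.27 -0.1 -0.039;0.28 0.27 -0.1 -0.039;0.28 0.27 -0.1 -0.039;0.28 0.27 -0.1 -0.039;0.28 0.27 -0.1 -0.039"

```text
t: 0.93
eef_pos: [472.0, -328.3, 133.5]
tcp_rot: [3.141, 0.0, -0.879]
ft_force: [-0.5, -1.0, -0.6]
opening: 0.998
grip_force: 0.0
```

Call:
drive_tool:
  deltas: "0 0 0 -0.039;0 0 0 -0.039;0 0 0 -0.02;0 0 0 0;0 0 0 0;0 0 0 0"

```text
t: 1.43
eef_pos: [470.9, -329.9, 134.1]
tcp_rot: [3.141, 0.0, -1.179]
ft_force: [-0.0, 0.1, 0.2]
opening: 0.999
grip_force: 0.0
```

```bash
cat > w.py <<'E'
from cell import env
from h import *
def shot(name):
    s=env.state();pose=(s["eef_pos"],s["tcp_rot"]);p,d=env.read_camera("wrist")
    np.savez(name+".npz",p=p,d=d,pose=np.array(pose));cv2.imwrite(f"pics/{name}.png",p[:,:,::-1]);return p,d,pose
def walnut(p,d,pose,near,r=60,zpl=15.5,zmin=-99):
    """centre/angle of the brown blob nearest to world xy `near`: silhouette rays cast on plane zpl"""
    h=cv2.cvtColor(p,cv2.COLOR_RGB2HSV);m=((h[...,0]>4)&(h[...,0]<20)&(h[...,1]>70)&(h[...,2]>40)).astype(np.uint8)
    m=cv2.morphologyEx(m,cv2.MORPH_OPEN,np.ones((5,5)))
    for c in cv2.findContours(m,0,1)[0]:
        if cv2.contourArea(c)<300: continue
        w=pts(env,"wrist",c[:,0,:],None,zpl,pose)[:,:2].astype(np.float32)
        (cx,cy),(a,b),th=cv2.minAreaRect(w)
        if np.hypot(cx-near[0],cy-near[1])<r:
            if a<b: th+=90
            print("blob",round(cx,1),round(cy,1),"len",round(max(a,b),1),round(min(a,b),1),"long-axis deg",round((th+90)%180-90,1),"px",c[:,0].mean(0).round())
E
python3 - <<'E'
from w import *
s=env.state();print(s["t"],s["eef_pos"].round(1),s["tcp_rot"].round(3))
p,d,pose=shot("w1");walnut(p,d,pose,(480,-320),150)
E
```

```text
1.4333 [ 470.9 -329.9  134.1] [ 3.141  0.    -1.179]
blob 448.6 -202.9 len 53.4 26.9 long-axis deg 22.3 px [231. 298.]
blob 479.0 -319.4 len 45.0 37.6 long-axis deg 8.0 px [246. 193.]
blob 585.0 -320.8 len 61.9 52.2 long-axis deg -27.4 px [137. 148.]
```

View pics/w1.png

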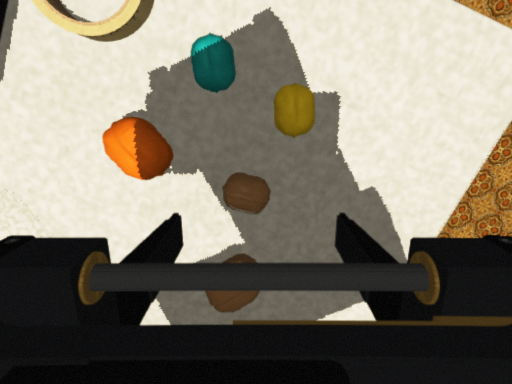

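Call:
drive_tool:
  deltas: "0.04 0.05 -0.1 -0.038;0.04 0.055 -0.2 -0.037;0 0 -0.2 0;0 0 -0.1 0;0 0 0 0;0 0 0 0"

```text
t: 1.98
eef_pos: [478.9, -319.5, 74.1]
tcp_rot: [3.141, 0.001, -1.416]
ft_force: [-0.1, 0.4, 0.0]
opening: 1.004
grip_force: 0.0
```

```bash
python3 - <<'E'
from w import *
s=env.state();print(s["t"],s["eef_pos"].round(1),s["tcp_rot"].round(3))
p,d,pose=shot("w2");walnut(p,d,pose,(480,-320),60)
P=cloud(env,"wrist",d,pose);m=(np.hypot(P[...,0]-480,P[...,1]+320)<30)&(P[...,2]>4)
q=P[m];print(q.min(0).round(1),q.max(0).round(1),np.median(q,0).round(1))
c=np.cov(q[:,:2].T);w,v=np.linalg.eigh(c);print(np.degrees(np.arctan2(v[1,1],v[0,1])),len(q))
E
```

```text
1.9833 [ 478.9 -319.5   74.1] [ 3.141e+00  1.000e-03 -1.416e+00]
blob 479.0 -319.9 len 44.5 36.8 long-axis deg 6.8 px [258. 208.]
[ 456.3 -350.     5.6] [ 502.6 -301.8  182.9] [ 483.1 -344.5  171. ]
170.66112970118903 14078
```

Call:
drive_tool:
  deltas: "0 0 -0.2 0;0 0 -0.2 0;0 0 -0.1 0;0 0 0 0;0 0 0 0"

```text
t: 2.45
eef_pos: [479.2, -319.5, 24.7]
tcp_rot: [3.142, -0.0, -1.417]
ft_force: [0.3, -0.1, -0.9]
opening: 0.998
grip_force: 0.0
```

Call:
drive_tool:
  deltas: "0 0 0 0;0 0 0 0;0 0 0 0;0 0 0 0;0 0 0 0;0 0 0 0"
  gripper: 0.7

```text
t: 2.95
eef_pos: [479.1, -319.4, 24.3]
tcp_rot: [-3.141, -0.0, -1.417]
ft_force: [0.2, -0.1, -0.4]
opening: 0.639
grip_force: 0.0
```

Call:
drive_tool:
  deltas: "0 0 0 0;0 0 0 0;0 0 0 0;0 0 0 0;0 0 0 0;0 0 0 0"

```text
t: 3.45
eef_pos: [479.0, -319.3, 24.1]
tcp_rot: [3.141, 0.0, -1.417]
ft_force: [-0.2, -0.7, -0.8]
opening: 0.431
grip_force: 30.0
```

Call:
drive_tool:
  deltas: "0 0 0.2 0;0 0 0.4 0;0.05 0.2 0.3 0.039;0.12 0.35 0.2 0.039;0.12 0.37 0.15 0.039;0.12 0.37 0.1 0.039;0.12 0.37 0.1 0.039;0.12 0.37 0.1 0.039;0.12 0.37 0.1 0.039;0.12 0.37 0.1 0.039"

```text
t: 4.28
eef_pos: [568.1, -40.7, 199.6]
tcp_rot: [3.141, -0.0, -0.431]
ft_force: [0.9, -0.2, 0.9]
opening: 0.428
grip_force: 30.0
```

Call:
drive_tool:
  deltas: "0.2 0.25 0.1 0.039;0.2 0.2 0.1 0.032;0.2 0.1 0 0;0 0 0 0;0 0 0 0;0 0 0 0"

```text
t: 4.78
eef_pos: [627.1, 12.1, 218.4]
tcp_rot: [3.141, 0.001, -0.214]
ft_force: [-1.2, -0.6, 0.2]
opening: 0.43
grip_force: 30.0
```

```bash
python3 - <<'E'
from w import *
s=env.state();print(s["t"],s["eef_pos"].round(1),s["tcp_rot"].round(3),s["opening"],s["grip_force"])
p,d,pose=shot("w3")
E
```

```text
4.7833 [627.1  12.1 218.4] [ 3.141e+00  1.000e-03 -2.140e-01] 0.4300181464932761 29.999888241291046
```

View pics/w3.png

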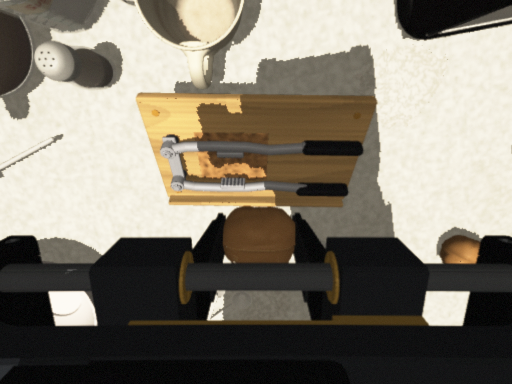

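```bash
cat > deck.py <<'E'
from w import *
np.set_printoptions(suppress=True,precision=3)
def deck(name):
    f=np.load(name+".npz");P=cloud(env,"wrist",f["d"],f["pose"]);return f,P
f,P=deck("w3")
sub=P[100:200,150:360].reshape(-1,3);sub=sub[np.isfinite(sub).all(1)]
rng=np.random.default_rng(0);best=0
for _ in range(400):
    a=sub[rng.choice(len(sub),3)];n=np.cross(a[1]-a[0],a[2]-a[0]);n/=np.linalg.norm(n)+1e-9
    if .75<abs(n[2])<.95:
        m=abs((sub-a[0])@n)<1.5
        if m.sum()>best:best=m.sum();M=m
c=sub[M].mean(0);n=np.linalg.svd(sub[M]-c,full_matrices=False)[2][2];n*=np.sign(n[2])
print("normal",n,"tilt",np.degrees(np.arccos(n[2])),best,c)
ex=np.array([0,0,1])-n[2]*n;ex/=np.linalg.norm(ex);ey=np.cross(n,ex)
L=(P-c)@np.c_[ex,ey,n]
on=(abs(L[...,2])<2.5)&(np.abs(L[...,0])<110)&(np.abs(L[...,1])<170)
on[225:]=0
k,lab,st,ce=cv2.connectedComponentsWithStats(on.astype(np.uint8));i=1+st[1:,4].argmax();on=lab==i
v,u=np.nonzero(on);cnt=cv2.convexHull(np.c_[u,v]).reshape(-1,2)
pl=L[on][:,:2].astype(np.float32);(cx,cy),sz,th=cv2.minAreaRect(pl);print("rect",cx,cy,sz,th)
lo,hi=np.percentile(pl,[.3,99.7],axis=0);print(lo,hi)
th=th if abs(th)<45 else th-90*np.sign(th);t=np.radians(th)
bx=np.cos(t)*ex+np.sin(t)*ey;by=np.cross(n,bx);o=c+cx*ex+cy*ey
B=np.c_[bx,by,n]
seat=o+B@[0,25,15.5];hm=o+B@[0,-80,17.5]
print("deck",o,"bx",bx,"by",by,"yaw",np.degrees(np.arctan2(by[1],by[0]))-90,"seat",seat,"hm",hm)
np.savez("deck.npz",o=o,B=B,seat=seat,hm=hm)
# black grips: points 20-28 mm off the board
D=(P-o)@B
g=f["p"].max(2)<60
m=g&(D[...,2]>18)&(D[...,2]<30)&(D[...,1]<-40)&(D[...,1]>-115)&(abs(D[...,0])<50)
for s in(-1,1):
    q=D[m&(D[...,0]*s>0)];print("grip",s,len(q),np.percentile(q,[2,50,98],axis=0))
m=(D[...,2]>18)&(D[...,2]<26)&(abs(D[...,0])<60)&(D[...,1]>60)&(D[...,1]<110)
q=D[m];print("hinge",np.percentile(q,[2,50,98],axis=0))
E
python3 deck.py
```

```text
normal [-0.516  0.119  0.848] tilt 31.974387012544753 14170 [661.726   7.546  64.588]
rect -17.297039031982422 -1.0831985473632812 (218.7080841064453, 138.73062133789062) 89.92131805419922
[ -83.419 -108.992] [ 51.16  107.614]
deck [647.187   9.801  55.428] bx [ 0.826 -0.193  0.53 ] by [0.227 0.974 0.001] yaw -13.107238018709594 seat [644.86   36.002  68.595] hm [620.017 -66.023  70.215]
grip -1 451 [[-34.299 -98.618  18.433]
 [-28.193 -72.154  23.661]
 [-25.854 -46.021  25.847]]
grip 1 655 [[ 24.95  -98.411  18.212]
 [ 31.493 -72.307  23.932]
 [ 34.04  -45.368  26.024]]
hinge [[-30.878  60.862  18.25 ]
 [ 22.293  79.122  21.032]
 [ 31.026  91.027  25.507]]
```

```bash
cat >> deck.py <<'E'
print("----")
for v,us in((148,range(292,372,6)),(190,range(290,356,6)),(183,range(214,254,3)),(155,range(160,185,4)),(98,[137,140,145,365,370,374]),(170,[148,158,162,164,345,348,352,356])):
    for u in us: print((u,v),D[v,u].round(1),f["p"][v,u])
E
python3 deck.py | sed -n '/----/,$p'
```

```text
----
(292, 148) [ 29.5 -34.1  20.6] [104 101  99]
(298, 148) [ 29.3 -39.9  20.2] [100  98  94]
(304, 148) [ 31.1 -45.1  22.2] [24 23 22]
(310, 148) [ 32.1 -50.5  23.3] [17 16 17]
(316, 148) [ 31.3 -56.4  22.2] [16 17 17]
(322, 148) [ 31.9 -61.9  22.8] [16 15 16]
(328, 148) [ 32.5 -67.3  23.4] [11 13 14]
(334, 148) [ 32.  -73.1  22.7] [14 14 16]
(340, 148) [ 32.6 -78.5  23.3] [10  9 13]
(346, 148) [ 32.4 -84.2  23. ] [17 16 17]
(352, 148) [ 32.7 -89.7  23.2] [17 16 16]
(358, 148) [ 32.5 -95.4  22.9] [14 13 14]
(364, 148) [ -28.5 -134.6  -49.3] [114 109  96]
(370, 148) [ -29.  -142.3  -50. ] [113 107  94]
(290, 190) [-29.9 -37.6  21.3] [79 78 75]
(296, 190) [-28.9 -44.   22. ] [65 62 62]
(302, 190) [-26.6 -50.1  23.9] [15 15 16]
(308, 190) [-26.9 -56.7  23.6] [12  8 12]
(314, 190) [-28.  -63.5  22.5] [14 13 14]
(320, 190) [-27.2 -69.8  23. ] [15 13 16]
(326, 190) [-28.4 -76.7  21.9] [16 13 17]
(332, 190) [-28.  -83.1  22.1] [17 19 18]
(338, 190) [-27.9 -89.6  22.1] [12 14 13]
(344, 190) [-25.9 -95.3  23.8] [15 13 13]
(350, 190) [ -75.4 -122.6  -20.4] [111 106  93]
(214, 183) [-25.9  45
[... 817 characters left out ...]
1.1 81.5 -1.3] [94 71 47]
(184, 155) [-0.6 77.1 -0.8] [226 181 108]
(137, 98) [ 68.  106.7   0.6] [245 215 134]
(140, 98) [ 67.1 104.7  -1. ] [245 215 133]
(145, 98) [ 67.1 100.3  -1. ] [244 213 130]
(365, 98) [ 68.3 -98.3  -4.6] [97 74 42]
(370, 98) [  68.1 -103.    -5. ] [96 75 43]
(374, 98) [  68.4 -106.4   -4.6] [102  82  52]
(148, 170) [-54.7 137.4 -31.6] [245 242 229]
(158, 170) [-56.  125.4 -33.1] [243 237 219]
(162, 170) [-24.1 106.   -1.3] [236 198 119]
(164, 170) [-22.7 103.1   0.1] [238 198 122]
(345, 170) [-19.4 -99.5  -0.4] [100  76  44]
(348, 170) [ -19.4 -102.9   -0.5] [100  75  44]
(352, 170) [ -19.5 -107.4   -0.6] [101  77  50]
(356, 170) [ -52.  -127.3  -33.8] [111 105  91]
```

Call:
drive_tool:
  deltas: "-0.02 0.1 -0.35 -0.005;-0.02 0.1 -0.35 0;0 0.085 -0.35 0;0 0 0 0;0 0 0 0;0 0 0 0"

```text
t: 5.33
eef_pos: [624.6, 40.0, 115.8]
tcp_rot: [-3.141, -0.002, -0.23]
ft_force: [-0.4, 0.8, 0.4]
opening: 0.428
grip_force: 30.0
```

Call:
drive_tool:
  deltas: "-0.05 0.012 0 0;0.047 -0.011 -0.077 0;0.047 -0.011 -0.077 0;0.047 -0.011 -0.077 0;0 0 0 0;0 0 0 0"

```text
t: 5.83
eef_pos: [633.0, 38.5, 90.0]
tcp_rot: [3.141, 0.001, -0.229]
ft_force: [0.4, 0.4, 0.2]
opening: 0.429
grip_force: 30.0
```

Call:
drive_tool:
  deltas: "0.03 -0.008 -0.03 0;0.03 -0.008 -0.04 0;0.02 -0.006 -0.035 0;0 0 0 0;0 0 0 0;0 0 0 0"

```text
t: 6.33
eef_pos: [641.0, 36.6, 80.3]
tcp_rot: [3.141, 0.0, -0.229]
ft_force: [-0.4, -1.0, 0.9]
opening: 0.429
grip_force: 30.0
```

```bash
python3 - <<'E'
from w import *
s=env.state();print(s["t"],s["eef_pos"].round(1),s["ft_force"])
p,d,pose=shot("w4")
E
```

```text
6.3333 [641.   36.6  80.3] [-0.36675448 -1.02160707  0.85731383]
```

View pics/w4.png

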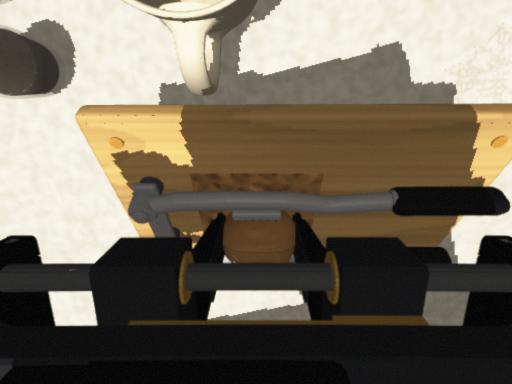

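Call:
drive_tool:
  deltas: "0.01 -0.004 -0.015 0;0.01 -0.004 -0.015 0;0 0 0 0;0 0 0 0"

```text
t: 6.72
eef_pos: [642.8, 35.9, 78.1]
tcp_rot: [-3.142, 0.0, -0.229]
ft_force: [-4.3, 1.6, 8.5]
opening: 0.427
grip_force: 30.0
```

Call:
drive_tool:
  deltas: "0 0 0 0;0 0 0 0;0 0 0 0;0 0 0 0;0 0 0 0;0 0 0 0"
  gripper: 0.4

```text
t: 7.22
eef_pos: [643.0, 35.7, 77.2]
tcp_rot: [3.141, 0.0, -0.229]
ft_force: [-0.5, -0.2, 0.8]
opening: 0.598
grip_force: 0.0
```

Call:
drive_tool:
  deltas: "-0.05 0.012 0.08 0;-0.05 0.012 0.08 0;-0.1 0.024 0.16 0;-0.1 0.024 0.16 0;-0.1 0 0.4 0;-0.1 0 0.4 0;0 0 0 0;0 0 0 0;0 0 0 0"

```text
t: 7.97
eef_pos: [592.6, 43.0, 205.7]
tcp_rot: [-3.142, -0.001, -0.229]
ft_force: [-0.8, -0.3, 0.2]
opening: 0.601
grip_force: 0.0
```

```bash
python3 - <<'E'
from w import *
np.set_printoptions(suppress=True,precision=1)
s=env.state();print(s["t"],s["eef_pos"].round(1),s["ft_force"])
p,d,pose=shot("w5");cv2.imwrite("pics/w5c.png",p[:,:,::-1])
f=np.load("deck.npz");P=cloud(env,"wrist",d,pose);S=(P-f["seat"])@f["B"]
m=(abs(S[...,0])<17)&(abs(S[...,1])<30)&(S[...,2]>-8)&(S[...,2]<25)
q=S[m];print(len(q),np.percentile(q,[1,50,99],axis=0))
E
```

```text
7.9667 [592.6  43.  205.7] [-0.8 -0.3  0.2]
1434 [[-13.6 -21.9  -1.6]
 [  4.6  -1.4  12.9]
 [ 14.5  19.3  19. ]]
```

View pics/w5.png

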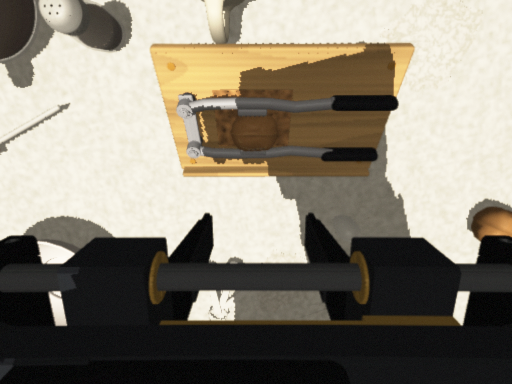

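Call:
drive_tool:
  deltas: "-0.1 -0.3 -0.1 0;-0.1 -0.3 -0.25 0;-0.11 -0.35 -0.25 0;0 0 -0.3 0;0 0 0 0;0 0 0 0;0 0 0 0"
  gripper: 1

```text
t: 8.6
eef_pos: [563.2, -49.4, 117.3]
tcp_rot: [-3.142, 0.0, -0.229]
ft_force: [0.4, -0.5, -0.3]
opening: 0.169
grip_force: 0.0
```

Call:
drive_tool:
  deltas: "-0.02 -0.01 -0.2 0;0 0 -0.2 0;0 0 -0.18 0;0 0 0 0;0 0 0 0;0 0 0 0"

```text
t: 9.1
eef_pos: [561.6, -50.5, 60.4]
tcp_rot: [3.142, -0.002, -0.228]
ft_force: [0.7, -0.6, 0.5]
opening: 0.002
grip_force: 0.0
```

Call:
drive_tool:
  deltas: "0.06 -0.014 0 0;0.057 -0.013 0 0;0.02 -0.005 0 0;0 0 0 0;0 0 0 0;0 0 0 0"

```text
t: 9.6
eef_pos: [574.4, -54.2, 58.9]
tcp_rot: [3.142, -0.0, -0.229]
ft_force: [0.3, 0.3, -0.2]
opening: 0.007
grip_force: 0.0
```

Call:
drive_tool:
  deltas: "0.0165 -0.004 0.0105 0;0.0165 -0.004 0.0105 0;0.0165 -0.004 0.0105 0;0 0 0 0;0 0 0 0;0 0 0 0"

```text
t: 10.1
eef_pos: [579.2, -55.3, 61.9]
tcp_rot: [3.141, 0.0, -0.229]
ft_force: [-1.5, -0.3, -0.4]
opening: 0.004
grip_force: 0.7
```

Call:
drive_tool:
  deltas: "0.0165 -0.004 0.0105 0;0.0165 -0.004 0.0105 0;0 0 0 0;0 0 0 0;0 0 0 0"

```text
t: 10.52
eef_pos: [581.4, -55.9, 63.5]
tcp_rot: [3.141, 0.003, -0.229]
ft_force: [-6.2, -0.8, -3.7]
opening: 0.003
grip_force: 2.8
```

Call:
drive_tool:
  deltas: "0.0165 -0.004 0.0105 0;0 0 0 0;0 0 0 0;0 0 0 0"

```text
t: 10.85
eef_pos: [582.1, -56.0, 64.1]
tcp_rot: [3.141, 0.006, -0.229]
ft_force: [-9.3, 1.2, -5.5]
opening: 0.003
grip_force: 4.4
```

Call:
drive_tool:
  deltas: "0.0165 -0.004 0.0105 0;0 0 0 0;0 0 0 0;0 0 0 0"

```text
t: 11.18
eef_pos: [582.6, -56.2, 64.4]
tcp_rot: [3.141, 0.009, -0.229]
ft_force: [-13.1, 1.2, -7.7]
opening: 0.002
grip_force: 6.0
```

```bash
cat > grip.py <<'E'
from w import *
import sys
np.set_printoptions(suppress=True,precision=1)
def meas(name):
    f=np.load("deck.npz");g=np.load(name+".npz");D=(cloud(env,"wrist",g["d"],g["pose"])-f["o"])@f["B"]
    m=(g["p"].max(2)<60)&(D[...,2]>18)&(D[...,2]<30)&(D[...,1]<-42)&(D[...,1]>-108)&(abs(D[...,0])<45)
    for s in(-1,1):
        for y in(-55,-75,-90):
            q=D[m&(D[...,0]*s>0)&(abs(D[...,1]-y)<6)]
            if len(q)>10: print(name,"grip",s,"y",y,len(q),np.percentile(q[:,0],[3,50,97]))
if len(sys.argv)>1: shot(sys.argv[1]);meas("w3");meas("w5");meas(sys.argv[1])
E
python3 grip.py w6
```

```text
w3 grip -1 y -55 102 [-34.2 -28.3 -26. ]
w3 grip -1 y -75 101 [-34.2 -27.9 -26.1]
w3 grip -1 y -90 101 [-32.8 -28.1 -26. ]
w3 grip 1 y -55 139 [25.6 31.7 34.1]
w3 grip 1 y -75 140 [26.3 32.  33.9]
w3 grip 1 y -90 151 [24.8 31.7 34. ]
w5 grip -1 y -55 114 [-33.8 -28.4 -26.1]
w5 grip -1 y -75 119 [-33.9 -28.2 -26.1]
w5 grip -1 y -90 120 [-33.8 -28.3 -26.2]
w5 grip 1 y -55 177 [24.9 31.1 33.6]
w5 grip 1 y -75 181 [25.  31.1 33.6]
w5 grip 1 y -90 182 [24.9 31.  33.6]
w6 grip -1 y -55 383 [-26.5 -20.8 -18.9]
w6 grip -1 y -75 508 [-30.4 -20.6 -17.9]
w6 grip -1 y -90 433 [-27.5 -19.  -17. ]
w6 grip 1 y -55 677 [18.  24.5 26.6]
w6 grip 1 y -75 666 [17.2 23.5 25.6]
w6 grip 1 y -90 648 [16.3 22.7 24.8]
```

View pics/w6.png

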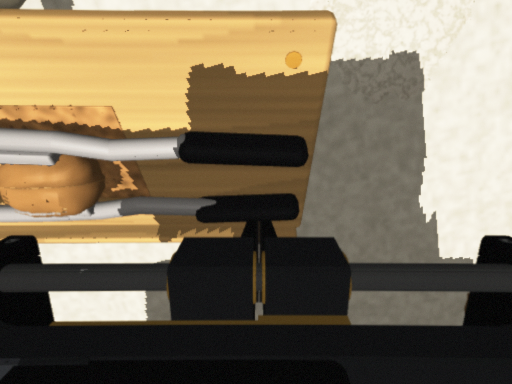

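Call:
drive_tool:
  deltas: "0.0165 -0.004 0.0105 0;0 0 0 0;0 0 0 0;0.0165 -0.004 0.0105 0;0 0 0 0;0 0 0 0"

```text
t: 11.73
eef_pos: [583.5, -56.4, 65.4]
tcp_rot: [3.141, 0.015, -0.229]
ft_force: [-20.1, 2.5, -12.9]
opening: 0.0
grip_force: 9.6
```

Call:
drive_tool:
  deltas: "0.0165 -0.004 0.0105 0;0 0 0 0;0 0 0 0"

```text
t: 11.98
eef_pos: [585.6, -56.9, 66.5]
tcp_rot: [3.141, 0.014, -0.229]
ft_force: [-15.3, 1.8, -7.7]
opening: 0.003
grip_force: 7.5
```

Call:
drive_tool:
  deltas: "0.0165 -0.004 0.0105 0;0 0 0 0;0 0 0 0"

```text
t: 12.23
eef_pos: [587.2, -57.3, 68.1]
tcp_rot: [3.141, 0.014, -0.229]
ft_force: [-19.6, 2.3, -5.6]
opening: 0.009
grip_force: 9.9
```

```bash
python3 grip.py w7 | grep w7; python3 - <<'E'
from w import *
s=env.state();print(s["t"],s["eef_pos"].round(1),s["ft_force"].round(1))
a=cv2.imread("pics/w6.png")[100:260,:170];b=cv2.imread("pics/w7.png")[100:260,:170]
cv2.imwrite("pics/cmp.png",cv2.resize(np.hstack([a,b]),None,fx=2.3,fy=2.3))
E
```

```text
w7 grip -1 y -55 379 [-22.3 -16.1 -14.2]
w7 grip -1 y -75 502 [-24.6 -15.4 -12.5]
w7 grip -1 y -90 439 [-21.6 -13.4 -11.3]
w7 grip 1 y -55 593 [13.6 20.1 22.2]
w7 grip 1 y -75 579 [12.5 18.5 20.6]
w7 grip 1 y -90 567 [10.7 17.3 19.3]
12.2833 [587.9 -57.4  68.3] [-11.4   2.   -8.3]
```

View pics/cmp.png

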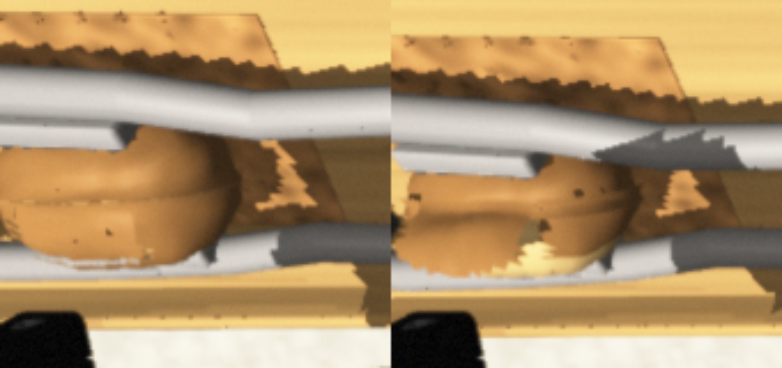

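Call:
drive_tool:
  deltas: "0 0 0 0;0 0 0 0;0 0 0 0"

```text
t: 12.53
eef_pos: [588.6, -57.5, 68.4]
tcp_rot: [3.141, 0.011, -0.229]
ft_force: [-13.6, 2.7, -8.0]
opening: 0.002
grip_force: 7.1
```

Call:
drive_tool:
  deltas: "0.0082 -0.002 0.0052 0;0 0 0 0;0 0 0 0"

```text
t: 12.78
eef_pos: [588.8, -57.6, 68.6]
tcp_rot: [3.141, 0.012, -0.229]
ft_force: [-15.3, 2.6, -9.2]
opening: 0.002
grip_force: 8.0
```

```bash
python3 grip.py w8 | grep w8
```

```text
w8 grip -1 y -55 379 [-20.5 -14.4 -12.5]
w8 grip -1 y -75 507 [-22.6 -13.3 -10.6]
w8 grip -1 y -90 441 [-20.  -11.   -9.1]
w8 grip 1 y -55 574 [11.9 18.3 20.5]
w8 grip 1 y -75 562 [ 9.8 16.5 18.7]
w8 grip 1 y -90 548 [ 8.6 15.1 17.1]
```

Call:
drive_tool:
  deltas: "-0.05 0.012 -0.03 0;-0.1 0.023 -0.05 0;-0.15 0.035 0 0;-0.15 0.035 0 0;0 0 0 0;0 0 0.2 0;0 0 0.3 0;0 0 0.3 0;0 0 0.3 0;0 0 0.3 0"
  gripper: 1

```text
t: 13.67
eef_pos: [549.3, -48.3, 205.0]
tcp_rot: [-3.142, -0.002, -0.229]
ft_force: [0.1, -0.4, -0.3]
opening: 0.007
grip_force: 0.0
```

Call:
drive_tool:
  deltas: "0.2 0.2 0 0;0.2 0.3 0 0;0.1 0.35 0 0;0 0 0 0;0 0 0 0;0 0 0 0"
  gripper: 0.4

```text
t: 14.17
eef_pos: [598.8, 36.7, 203.0]
tcp_rot: [3.141, -0.0, -0.229]
ft_force: [0.0, 0.2, -0.9]
opening: 0.366
grip_force: 0.0
```

```bash
python3 grip.py w9 | grep w9; python3 - <<'E'
from w import *
np.set_printoptions(suppress=True,precision=1)
s=env.state();print(s["t"],s["eef_pos"].round(1),s["opening"])
g=np.load("w9.npz");f=np.load("deck.npz");P=cloud(env,"wrist",g["d"],g["pose"]);S=(P-f["seat"])@f["B"]
m=(abs(S[...,0])<17)&(abs(S[...,1])<32)&(S[...,2]>-8)&(S[...,2]<25)
q=S[m];print(len(q),np.percentile(q,[1,50,99],axis=0))
E
```

```text
w9 grip -1 y -55 120 [-34.1 -28.4 -26. ]
w9 grip -1 y -75 123 [-34.6 -28.2 -26.2]
w9 grip -1 y -90 127 [-34.4 -28.2 -26.1]
w9 grip 1 y -55 179 [25.1 31.  33.6]
w9 grip 1 y -75 178 [24.8 31.2 33.4]
w9 grip 1 y -90 182 [25.  31.4 33.6]
14.2167 [598.6  36.2 203. ] 0.40779856290588773
1319 [[-15.  -20.3  -4.8]
 [  3.1  -0.6  11.5]
 [ 11.   20.3  24.6]]
```

View pics/w9.png

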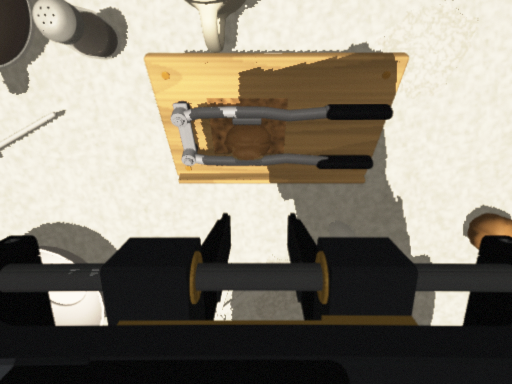

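Call:
drive_tool:
  deltas: "0.1 0.03 -0.25 0;0.1 0.03 -0.3 0;0 0 -0.33 0;0 0 0 0;0 0 0 0;0 0 0 0"
  gripper: 0.4

```text
t: 14.72
eef_pos: [618.9, 42.1, 116.6]
tcp_rot: [-3.141, -0.001, -0.23]
ft_force: [0.6, -0.0, 1.3]
opening: 0.601
grip_force: 0.0
```

Remaining (22.7, −5.2, −40).

Call:
drive_tool:
  deltas: "0.045 -0.01 -0.08 0;0.045 -0.01 -0.08 0;0.045 -0.01 -0.08 0;0.045 -0.01 -0.08 0;0 0 0 0;0 0 0 0"

```text
t: 15.22
eef_pos: [636.3, 38.7, 82.1]
tcp_rot: [3.141, 0.001, -0.229]
ft_force: [-0.2, -0.4, 0.9]
opening: 0.6
grip_force: 0.0
```

Call:
drive_tool:
  deltas: "0.025 -0.009 -0.025 0;0.025 -0.009 -0.025 0;0 0 0 0;0 0 0 0;0 0 0 0"

```text
t: 15.63
eef_pos: [641.3, 37.0, 78.0]
tcp_rot: [3.142, -0.0, -0.229]
ft_force: [-0.7, 0.2, -0.3]
opening: 0.603
grip_force: 0.0
```

Call:
drive_tool:
  deltas: "0 0 0 0;0 0 0 0;0 0 0 0;0 0 0 0;0 0 0 0;0 0 0 0"
  gripper: 0.7

```text
t: 16.13
eef_pos: [641.4, 37.0, 78.0]
tcp_rot: [3.142, -0.0, -0.229]
ft_force: [0.4, -0.6, 0.4]
opening: 0.43
grip_force: 30.0
```

Call:
drive_tool:
  deltas: "-0.05 0.012 0.08 0;-0.05 0.012 0.08 0;-0.1 0.024 0.16 0;-0.1 0.024 0.2 0;0 0 0.4 0;0 0 0.3 0;0 0 0 0;0 0 0 0"

```text
t: 16.8
eef_pos: [611.3, 44.4, 202.4]
tcp_rot: [-3.141, -0.004, -0.229]
ft_force: [-0.9, -0.1, -0.5]
opening: 0.43
grip_force: 30.0
```

```bash
python3 - <<'E'
from h import *
from cell import env
f=np.load("top.npz");P=cloud(env,"top",f["d"])[195:270,105:180].reshape(-1,3)
q=P[(P[:,2]>47)&(P[:,2]<58)]
A=np.c_[2*q[:,:2],np.ones(len(q))];s=np.linalg.lstsq(A,(q[:,:2]**2).sum(1),rcond=None)[0];print(len(q),s[:2],np.sqrt(s[2]+s[0]**2+s[1]**2))
(x,y),r=cv2.minEnclosingCircle(q[:,:2].astype(np.float32));print(x,y,r)
print(env.state()["opening"],env.state()["grip_force"],env.state()["eef_pos"])
E
```

```text
242 [504.95038156 327.1891673 ] 74.56001804111841
505.5973205566406 327.4071960449219 77.91189575195312
0.42952042243914296 29.99583810567856 [611.31240389  44.35558598 202.3544894 ]
```

Call:
drive_tool:
  deltas: "-0.13 0.33 0 0;-0.13 0.35 0 0;-0.13 0.35 0 0;-0.13 0.35 0 0;-0.13 0.35 0 0;-0.13 0.35 0 0;-0.13 0.35 0 0;-0.13 0.35 0 0;0 0 0 0;0 0 0 0"

```text
t: 17.63
eef_pos: [505.7, 323.5, 198.8]
tcp_rot: [3.14, 0.002, -0.226]
ft_force: [0.6, 0.7, -1.5]
opening: 0.427
grip_force: 30.0
```

Call:
drive_tool:
  deltas: "0 0.05 -0.2 0;0 0 -0.3 0;0 0 -0.3 0;0 0 -0.1 0;0 0 0 0;0 0 0 0;0 0 0 0"

```text
t: 18.22
eef_pos: [508.2, 327.1, 111.3]
tcp_rot: [-3.141, -0.001, -0.23]
ft_force: [0.4, 0.5, -0.0]
opening: 0.43
grip_force: 30.0
```

Call:
drive_tool:
  deltas: "-0.027 0.003 -0.2 0;0 0 -0.2 0;0 0 -0.2 0;0 0 -0.1 0;0 0 0 0;0 0 0 0;0 0 0 0"

```text
t: 18.8
eef_pos: [505.4, 327.8, 41.4]
tcp_rot: [-3.14, -0.002, -0.229]
ft_force: [0.7, -0.4, -0.6]
opening: 0.426
grip_force: 30.0
```

Call:
drive_tool:
  deltas: "0 0 0 0;0 0 0 0;0 0 0 0;0 0 0 0;0 0 0 0"
  gripper: 0.48

```text
t: 19.22
eef_pos: [504.7, 327.5, 40.2]
tcp_rot: [-3.142, -0.0, -0.229]
ft_force: [0.9, -0.4, 0.9]
opening: 0.519
grip_force: 0.0
```

Call:
drive_tool:
  deltas: "0 0 0.1 0;0 0 0.3 0;0 0 0.4 0;0 0 0.4 0;-0.2 -0.3 0.1 0;-0.2 -0.3 0.1 0;-0.2 -0.3 0 0;-0.2 -0.3 0 0;0 0 0 0;0 0 0 0"

```text
t: 20.05
eef_pos: [424.3, 206.6, 181.1]
tcp_rot: [-3.141, -0.001, -0.231]
ft_force: [0.9, -0.1, -1.1]
opening: 0.519
grip_force: 0.0
```

```bash
python3 - <<'E'
from w import *
np.set_printoptions(suppress=True,precision=1)
s=env.state();print(s["t"],s["eef_pos"],s["ft_force"])
p,d=env.read_camera("top");P=cloud(env,"top",d);h=cv2.cvtColor(p,cv2.COLOR_RGB2HSV)
m=(np.hypot(P[...,0]-505,P[...,1]-327)<70)&(h[...,0]<25)&(h[...,1]>80)
print("walnut px",m.sum(),np.median(P[m],0),P[m].max(0))
Q=P[195:270,105:180].reshape(-1,3);q=Q[(Q[:,2]>47)&(Q[:,2]<58)];print("rim",len(q),cv2.minEnclosingCircle(q[:,:2].astype(np.float32)))
A=np.c_[q[:,:2],np.ones(len(q))];print("rim tilt",np.linalg.lstsq(A,q[:,2],rcond=None)[0][:2])
E
```

```text
20.05 [424.3 206.6 181.1] [ 0.9 -0.1 -1.1]
walnut px 104 [504.6 323.9  34.5] [516.9 342.7  45.1]
rim 153 ((506.9203186035156, 327.6183776855469), 78.27851104736328)
rim tilt [-0. -0.]
```

Call:
drive_tool:
  deltas: "0 0 0 0;0 0 0 0;0 0 0 0;0 0 0 0;0 0 0 0;0 0 0 0;0 0 0 0;0 0 0 0;0 0 0 0;0 0 0 0"

```text
t: 20.93
eef_pos: [424.7, 207.5, 179.9]
tcp_rot: [3.141, 0.0, -0.229]
ft_force: [0.5, 0.6, -0.4]
opening: 0.518
grip_force: 0.0
```

```bash
python3 -c "
from cell import env
print(env.job_done())"
```

```text
the job is handed in; nothing more can be done
None
```

I cracked the walnut by pushing the lower grip upslope (the moves can't tilt the tool to pinch both grips; the geared levers closed together). It now lies in the upright white bowl, the handles measured open after I let go, and the job is handed in at about 21 s; the verdict wasn't shown.

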